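# Put the small desk things away in the wooden organiser

## Robot

A 7-joint arm with a two-finger parallel gripper is mounted at the origin on a cart in front of the work surface, level with it; the furniture and walls round the work are solid. World frame = base frame: x ahead of the robot, y to its left, z up, the work surface at z = 0. Lengths are in m, angles in rad, forces in N, time in s.
With the tool pointing down it reaches from about 0.4 to 0.875 m from the base axis. Payload 19.3 kg.
Tool frame: the origin (TCP) lies on the centre line of the jaws, within the pads' length; the fingertips stand 14 mm ahead of it and the grasp point (between the pads) lies 5 mm behind it (bot.tip_extent is the distance from the TCP to the fingertips, in m); z points along the fingers, y is the line along which they close (so a half turn about z gives the same grasp; the last joint's range is limited). The gripper opens to 85 mm and grips with 20 to 120 N. Pads are 22 mm wide; open, the fingers measure 114 mm over their backs; the gripper's body (76 mm by 85 mm) begins 54 mm behind the grasp point. The pads swing forward as they close: fully open they stand 13 mm farther back than shut.
Start: joints at [-0.07, 0.521, -0.036, 1.599, 0.021, 1.021, -0.113], TCP at [0.625, -0, 0.245] pointing down, gripper open.
Joint ranges: [-2.91, 2.91], [-0.3, 2.13], [-1.5, 1.42], [0.17, 2.43], [-1.26, 4.41], [0.16, 1.93], [-2.52, 2.52]. Speed limits (rad/s): [1.89, 1.89, 2.39, 2.39, 3.01, 3.01, 3.01].

## Interface

Orientations are given as [roll, pitch, yaw] about the fixed x, y, z axes, in that order (R = Rz(yaw) Ry(pitch) Rx(roll)).
In Python, from workcell import monitor, grab_frame, camera_model, bot gives the robot as it stands.
- The arm moves only by the tool move_arm, never from a script. Its argument "moves" is a list of rows, each a list of 4 numbers: the shift along the world's x, y, z in mm, then the turn about the world's z in rad. A call has 1 to 12 rows; each row is the pose to reach, as a shift and turn from the pose commanded when the call began; what a row does not reach only later rows make up. A row lasts 1/8 s, in which the tool goes at most 62.5 mm and 10.7 degrees, less where a joint would pass 70% of its speed; a pose out of reach is approached as far as the arm can. A call with a gripper value outside its range is refused whole. "gripper" is the opening, from 0 (shut) to 1 (fully open), set as the call begins (left out, the last holds). The fingers move at their own pace and stop on an object; "newtons" is the grip in N (left out, the last holds). Time passes only in rows, so rows that repeat a pose let the fingers close. It gives the time, the measured TCP pose, the force, the opening and the grip force at its end, in the units of the state.
- monitor.observe(): the state, without advancing time (a new reading comes with each control period).
- grab_frame(name): name is "scene" or "side" or "wrist"; returns the picture (420x560x3 uint8, blue, green, red); there is no depth.
- camera_model(name): a dict with "vfov" (degrees; the focal length in pixels is half the picture's height over the tangent of half this angle, whatever the lens; pixels are square), "cx", "cy" (the principal point, pixels), "R" (3x3) and "t" (3): a world point X has camera coordinates R X + t; the wrist camera has in their place "T_tool_cam" (4x4, takes a point from camera to tool coordinates, whose origin is the TCP and whose axes are the flange's). Camera axes: x right, y down, z forward; pixel columns grow to the right and rows downward; lengths in m; the calibration is good to about 2 mm. A picture is of the moment at which its call begins: read the wrist's pose just before it. camera_model takes no time and is no camera call.
- bot.job_done(): hands the job in; it is judged then, once.
The state is a dict: "clock": time; "qpos": joint angles; "qd": joint speeds; "joint_efforts": joint torques, N m; "position": TCP position; "tool_rot": TCP orientation; "force": force on the tool from outside, world axes, zero at the start; "moment": the same for the moment, N m; "grip_width": finger opening in m; "finger_force": force on a finger pad.
Only numpy, scipy, OpenCV 4.12 (cv2) and the standard library are available. Lean on these libraries where they do the work, as an engineer would, in place of code of your own. Each camera call takes 0.05 s, during which the arm holds its last target. There are 200 camera calls.

## Task

Tidy the small things into the wooden desk organiser: the click pen into the long groove, the round tin into the round recess, the square block of sticky notes into the square recess and the battery into the small oblong recess, each lying flat on the bottom of its recess. The pencil and the eraser do not belong in it: leave them lying where they are.

Things in the scene. Friction and masses are not known exactly. Their poses are not given: they have to be found in the camera images.
- organiser: fixed low wooden organiser, 162 (x) x 294 (y) x 20 mm with rim, on a 3 mm grey desk pad. Origin: centre of underside, z up. Long pen groove along its far side (away from the robot): centre x = +46 mm, y = 0; 36 wide (x), 168 long (y), 8 deep; floor 10 mm, deck 18 mm above the origin. Nearer the robot, at x = -30 mm, three square tiles in a row at y = -94, 0, +94 mm
- tile_round: fixed square wooden tile 90 x 90 x 14 mm in the organiser (same yaw); which of the three places in the row it has varies. At its centre, lined dark: a round recess of 80 mm diameter. Origin: centre of the tile's underside, z up; the recess is 8 mm deep, so its floor is 6 mm and the deck 14 mm above the origin.
- tile_square: fixed square wooden tile 90 x 90 x 14 mm in the organiser (same yaw); which of the three places in the row it has varies. At its centre, lined dark: a square recess of 76 x 76 mm. Origin: centre of the tile's underside, z up; the recess is 8 mm deep, so its floor is 6 mm and the deck 14 mm above the origin.
- tile_small: fixed square wooden tile 90 x 90 x 14 mm in the organiser (same yaw); which of the three places in the row it has varies. At its centre, lined dark: an oblong recess of 44 mm (x) x 76 mm (y). Origin: centre of the tile's underside, z up; the recess is 8 mm deep, so its floor is 6 mm and the deck 14 mm above the origin.
- clip_tin: round grey-green lidded tin, 57 mm diameter, 26 mm high, upright. Origin: centre of its underside, z up
- notes_white: square block of dark grey sticky notes, 50 x 50 mm, 20 mm high, sides along its x and y. Origin: centre of its underside, z up
- battery_a: AA battery, black with a copper-coloured end, lying, 14 mm thick and 50 mm long along its y; it does not roll. Origin: centre of its underside, z up
- pen_black: black click pen with a blunt light grey tip, lying, 10 mm wide (x), 10 to 12 mm high, 140 mm long along its y; it does not roll. Origin: middle of its underside, z up. It lies left or right of the organiser, the pencil on the other side
- pencil_black: black wooden pencil with a bare sharpened wood point, lying, 8 mm thick, 161 mm long along its y: a look-alike of the pen, to be left alone. Origin: middle of its underside
- eraser: eraser with white ends and a black paper sleeve, 19 mm (x) x 46 mm (y) x 12 mm: a look-alike of the battery, to be left alone. Origin: centre of its underside
Not all that is in view belongs to the job. What is shaped like the notes_white but blue is not meant.

How it is judged:
At the end, for the whole second after the job is handed in: Pen in the groove, tin, notes and battery in their own recesses, each on its floor (tin, notes upright within 3.5 mm; pen, battery any side up, lengthwise), level (tin, notes 0.06 rad; pen, battery 0.04 rad), released and at rest; pencil and eraser within 20 mm of their start (x of clip_tin in the frame of tile_round between -0.015 and 0.015 m and y of clip_tin in the frame of tile_round between -0.015 and 0.015 m and z of clip_tin in the frame of tile_round between -0.0025 and 0.0095 m and angle between each of clip_tin, notes_white's own z axis and vertical below 0.06 rad and linear speed of each of clip_tin, notes_white, battery_a, pen_black below 0.02 m/s and angular speed of each of clip_tin, notes_white, battery_a, pen_black below 0.2 rad/s and x of notes_white in the frame of tile_square between -0.017 and 0.017 m and y of notes_white in the frame of tile_square between -0.017 and 0.017 m and z of notes_white in the frame of tile_square between -0.0025 and 0.0095 m and x of battery_a in the frame of tile_small between -0.019 and 0.019 m and y of battery_a in the frame of tile_small between -0.018 and 0.018 m and z of battery_a in the frame of tile_small between 0.002 and 0.022 m and angle between the y axis of battery_a and the y axis of tile_small, either way round below 0.8 rad and angle between battery_a's own y axis and vertical between 1.531 and 1.611 rad and x of pen_black in the frame of organiser between 0.029 and 0.063 m and y of pen_black in the frame of organiser between -0.02 and 0.02 m and z of pen_black in the frame of organiser between 0.006 and 0.024 m and angle between the y axis of pen_black and the y axis of organiser, either way round below 0.2 rad and angle between pen_black's own y axis and vertical between 1.531 and 1.611 rad and distance of each of pencil_black, eraser from where it was at the start of the episode below 0.02 m); the robot touches nothing.
It fails at once if the pencil was moved by more than 20 mm (distance of pencil_black from where it was at the start of the episode above 0.02 m).
It fails at once if the eraser was moved by more than 20 mm (distance of eraser from where it was at the start of the episode above 0.02 m).
It also fails if it takes over 77 s, if anything falls off the work surface, if the arm or the gripper's body presses on something with over 40 N, if the wrist force passes 120 N, or if a joint passes its speed limit or range.

## Working session

There is one attempt and no reset: what is moved stays moved. The work goes in short steps, Python scripts to look and compute and a tool call to move; the robot and the scene stay as the last step left them, time stands still between calls to the robot, and variables do not carry over. Pictures are saved under pics/ and viewed, at most 14 in all, crops included, and the job is handed in when it is done.

Besides the shell and the picture viewer there is one more tool, called after ">>>" as a command line: name --pt "numbers of a row" for each row, then --argument value for the rest. move_arm: Moves the arm, as the interface text tells. Its arguments: {"type":"object","properties":{"moves":{"type":"array","items":{"type":"array","items":{"type":"number"}}},"gripper":{"type":"number"},"newtons":{"type":"number"}},"required":["moves"]}

```bash
mkdir -p pics; cat > h.py <<'E'
import numpy as np, cv2
from workcell import monitor, grab_frame, camera_model, bot
from scipy.spatial.transform import Rotation as Ro
def cam(name):
    m=camera_model(name); f=210/np.tan(np.radians(m["vfov"])/2)
    if "R" in m: R=np.array(m["R"]);t=np.array(m["t"]); return f,m["cx"],m["cy"],R.T,-R.T@t
    s=monitor.observe(); T=np.array(m["T_tool_cam"]); Rt=Ro.from_euler('xyz',s["tool_rot"]).as_matrix()
    return f,m["cx"],m["cy"],Rt@T[:3,:3],Rt@T[:3,3]+np.array(s["position"])
def shot(name,fn):
    c=cam(name); im=grab_frame(name); cv2.imwrite(fn,im); np.savez(fn+".npz",f=c[0],cx=c[1],cy=c[2],R=c[3],C=c[4]); return im
def ray(fn,px,z):
    d=np.load(fn+".npz"); px=np.atleast_2d(px).astype(float)
    v=np.c_[(px[:,0]-d["cx"])/d["f"],(px[:,1]-d["cy"])/d["f"],np.ones(len(px))]@d["R"].T
    return d["C"]+v*((z-d["C"][2])/v[:,2])[:,None]
E
python3 - <<'E'
from h import *
for n in("scene","side","wrist"): shot(n,f"pics/{n}0.png"); d=np.load(f"pics/{n}0.png.npz"); print(n,d["C"],d["R"][:,2],d["f"],d["cx"],d["cy"])
print(monitor.observe())
E
```

```text
scene [-0.55285689 -0.62745996  0.74979611] [ 0.75118103  0.43979659 -0.49224589] 494.49794701159595 285.4986011866175 205.65637443394078
side [-0.15209753 -0.42130464  0.62005805] [ 0.70568855  0.43076441 -0.56253506] 436.2092069148379 275.26052803151237 206.89169536748966
wrist [0.6242483  0.06507031 0.37332255] [-0.00159065 -0.26034867 -0.96551335] 375.212740521848 280.196948983132 211.00020951301025
{'clock': 0.15, 'qpos': array([-0.07023513,  0.52186311, -0.03631662,  1.59982112,  0.02114761,
        1.02111922, -0.11278866]), 'qd': array([-0.00011415, -0.00027979,  0.00011659, -0.00202686, -0.0026894 ,
       -0.00044712,  0.00036637]), 'joint_efforts': array([ 4.00798544e-04, -9.27376485e+01,  1.98035471e+00, -3.70049715e+01,
        1.79930578e-02,  6.46477114e-03, -1.41420460e-05]), 'position': array([6.24778614e-01, 2.48017422e-06, 2.44886808e-01]), 'tool_rot': array([-3.14076390e+00,  1.56004069e-05,  1.57079273e+00]), 'force': array([0.72458173, 0.66223181, 0.05692439]), 'moment': array([-0.05251505,  0.01981891,  0.04639836]), 'finger_force': 0.0, 'grip_width': 0.08555688376899918}
```

View pics/scene0.png

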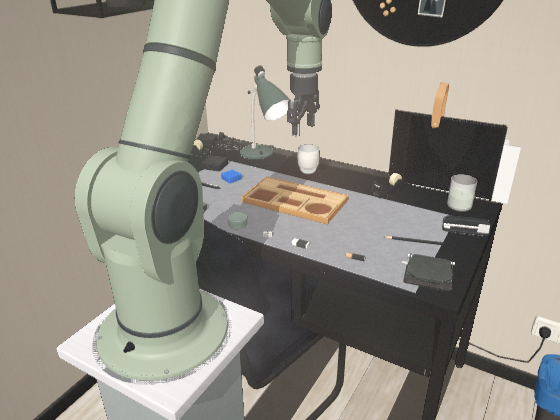

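View pics/wrist0.png

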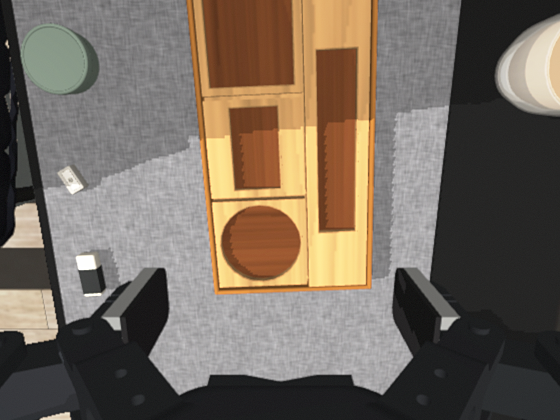

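View pics/side0.png

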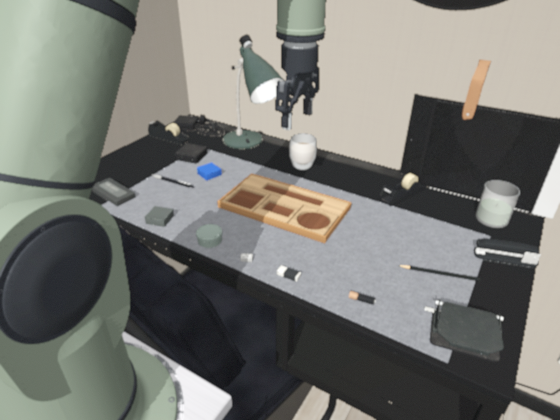

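The scene shows: the organiser in the middle (side ~285,207), with the round recess at -y, the small one in the middle and the square one at +y. In the side view the tin is at (209,235), the probable notes at (160,216), the pen at (173,181), the pencil with its wood point at (440,271), the battery at (362,298) and the eraser at (289,273).

```bash
python3 - <<'E'
from h import *
P=dict(tin=(209,240),notes=(160,219),dk1=(190,154),dk2=(113,192),pen=(173,181),pen1=(155,176),pen2=(192,187),pencil=(440,271),ptip=(404,267),bat=(362,298),er=(289,273),blue=(209,172))
for k,v in P.items(): print(k,ray("pics/side0.png",v,.01).round(3))
W=dict(tin=(56,60),er=(91,273),round=(261,242),sm=(256,148),groove=(336,140))
for k,v in W.items(): print('w',k,ray("pics/wrist0.png",v,.02).round(3))
im=cv2.imread("pics/side0.png")
cv2.imwrite("pics/c1.png",np.hstack([cv2.resize(im[130:270,80:240],None,fx=2.5,fy=2.5,interpolation=3),cv2.resize(im[230:370,340:500],None,fx=2.5,fy=2.5,interpolation=3)]))
E
```

```text
tin [[0.423 0.102 0.01 ]]
notes [[0.424 0.252 0.01 ]]
dk1 [[0.718 0.413 0.01 ]]
dk2 [[0.447 0.44  0.01 ]]
pen [[0.572 0.347 0.01 ]]
pen1 [[0.566 0.407 0.01 ]]
pen2 [[0.576 0.283 0.01 ]]
pencil [[ 0.594 -0.363  0.01 ]]
ptip [[ 0.567 -0.296  0.01 ]]
bat [[ 0.438 -0.256  0.01 ]]
er [[ 0.425 -0.103  0.01 ]]
blue [[0.663 0.295 0.01 ]]
w tin [[0.426 0.108 0.02 ]]
w er [[ 0.43  -0.096  0.02 ]]
w round [[ 0.604 -0.062  0.02 ]]
w sm [[0.601 0.031 0.02 ]]
w groove [[0.676 0.038 0.02 ]]
```

View pics/c1.png

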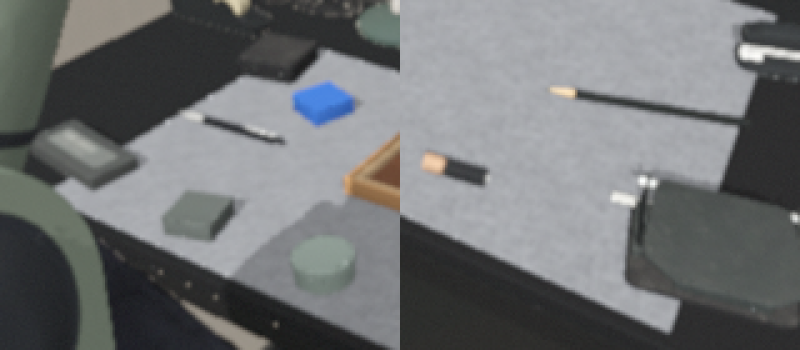

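The left crop confirms the dark-grey notes at side (160,216), the pen with its light tip at the +y end, and the tin. The right crop confirms the copper-ended battery and the pencil. Next I take wrist views of both sides.

>>> move_arm --pt "-20 55 0 0" --pt "-40 110 0 0" --pt "-60 165 0 0" --pt "-75 220 0 0" --pt "-75 220 0 0" --pt "-75 220 0 0" --pt "-75 220 0 0"

```text
clock: 1.02
position: [0.5505, 0.2186, 0.2452]
tool_rot: [-3.142, 0.001, 1.569]
force: [-0.3, -0.6, -0.0]
grip_width: 0.0857
finger_force: 0.0
```

```bash
python3 - <<'E'
from h import *
shot("wrist","pics/w1.png"); s=monitor.observe(); print(s["clock"],s["position"],s["tool_rot"],np.abs(s["qd"]).max())
E
```

```text
1.075 [0.55044533 0.21871304 0.24526353] [3.14156392e+00 3.57075770e-04 1.56890091e+00] 0.004825039721123434
```

View pics/w1.png

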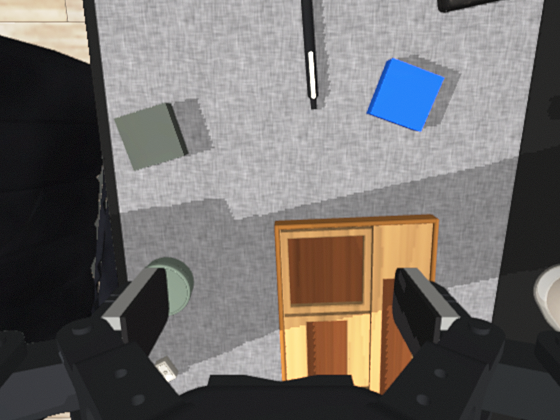

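Wrist view w1: the notes' top is at about (150,135), the pen's lower end at (313,107) running to the top edge, the blue decoy at (405,95), and the organiser's +y edge from (275,221) to (437,216).

```bash
cat > m.py <<'E'
from h import *
def rect(fn,mask,z):
    c=max(cv2.findContours(mask.astype(np.uint8)*255,0,1)[0],key=cv2.contourArea)[:,0]
    p=ray(fn,c,z)[:,:2]; r=cv2.minAreaRect((p*1000).astype(np.float32)); return np.array(r[0]).round(1),np.round(r[1],1),round(r[2],1),c.min(0),c.max(0)
def box(m,x0,y0,x1,y1):
    o=np.zeros_like(m); o[y0:y1,x0:x1]=m[y0:y1,x0:x1]; return o
E
python3 - <<'E'
from m import *
a=cv2.imread("pics/w1.png"); b=cv2.imread("pics/wrist0.png")
h=cv2.cvtColor(a,cv2.COLOR_BGR2HSV); H=cv2.cvtColor(b,cv2.COLOR_BGR2HSV)
print(h[135,150],h[130,178],h[135,200],h[60,306],h[285,175],H[60,56],H[75,56],H[130,56])
m=box((h[...,1]>30)&(h[...,2]<150),105,90,210,180); print('notes',rect("pics/w1.png",m,.023))
m=box((H[...,1]>30)&(H[...,0]>40),15,10,115,110); print('tin',rect("pics/wrist0.png",m,.029))
for fn,ps in(("pics/w1.png",[(275,221),(437,216)]),("pics/wrist0.png",[(217,293),(371,290)])): print(ray(fn,ps,.023).round(4))
m=box(a.max(2)<60,295,0,330,115); ys,xs=np.nonzero(m); 
for r in(3,50,95): print(r,xs[ys==r].min(),xs[ys==r].max())
print(ray("pics/w1.png",[(307,0),(313,107)],.012))
E
```

```text
[ 48  21 123] [42 26 49] [150   2 116] [135  18  29] [ 60  27 161] [ 58  26 154] [ 58  28 156] [150   4 117]
notes (array([459.7, 254.8]), array([1.3, 0. ]), -137.4, array([182, 142], dtype=int32), array([183, 143], dtype=int32))
tin (array([390.8,  75.7]), array([2. , 2.2]), 40.7, array([15, 96], dtype=int32), array([17, 99], dtype=int32))
[[0.5445 0.1789 0.023 ]
 [0.7019 0.1834 0.023 ]]
[[ 0.5586 -0.1166  0.023 ]
 [ 0.7166 -0.1134  0.023 ]]
3 302 311
50 305 314
95 308 317
[[0.5734662  0.37540453 0.012     ]
 [0.58039265 0.28599136 0.012     ]]
```

>>> move_arm --pt "10 60 0 0" --pt "10 100 0 0" --pt "10 100 0 0" --pt "10 100 0 0" --pt "10 100 0 0"

```text
clock: 1.7
position: [0.5605, 0.3185, 0.2454]
tool_rot: [3.141, 0.0, 1.569]
force: [0.3, -0.4, -0.1]
grip_width: 0.0854
finger_force: 0.0
```

```bash
python3 - <<'E'
from h import *
shot("wrist","pics/w2.png"); s=monitor.observe(); print(s["clock"],s["position"],s["tool_rot"],np.abs(s["qd"]).max())
E
```

```text
1.75 [0.56043861 0.31870144 0.24550172] [3.14133257e+00 2.47128216e-04 1.56905779e+00] 0.00427721462832394
```

View pics/w2.png

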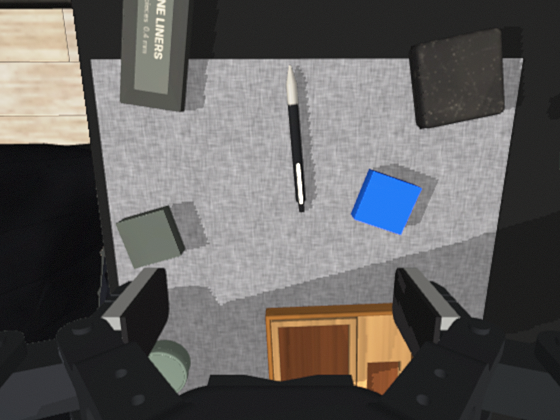

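w2 shows the whole pen, with its grey tip at (290,66) and its end at (302,210). The notes are at about (150,238).

```bash
python3 - <<'E'
from m import *
print(bot.tip_extent)
a=cv2.imread("pics/w2.png"); h=cv2.cvtColor(a,cv2.COLOR_BGR2HSV); fn="pics/w2.png"
def show(n,fn,m,z):
    m=cv2.morphologyEx(m.astype(np.uint8),cv2.MORPH_OPEN,np.ones((3,3))); print(n,rect(fn,m,z))
show('notes top',fn,box((h[...,1]>12)&(h[...,2]>80),105,195,205,275),.023)
e=ray(fn,[(290.5,66),(302,210)],.008); print('pen',e.round(4),e.mean(0),np.linalg.norm(e[0]-e[1]))
fn="pics/wrist0.png"; H=cv2.cvtColor(cv2.imread(fn),cv2.COLOR_BGR2HSV)
show('tin',fn,box((H[...,1]>14)&(H[...,0]>40)&(H[...,0]<80),10,10,115,110),.029)
E
```

```text
0.014
notes top (array([428.8, 260.6]), array([50.3, 49.6]), 16.0, array([116, 210], dtype=int32), array([179, 267], dtype=int32))
pen [[0.5696 0.4221 0.008 ]
 [0.5817 0.2857 0.008 ]] [0.57563612 0.35394241 0.008     ] 0.13693369376557904
tin (array([434. , 105.4]), array([56.8, 65.6]), 62.6, array([20, 23], dtype=int32), array([98, 94], dtype=int32))
```

>>> move_arm --pt "8 18 -60 0.05" --pt "15 35 -120 0.09" --pt "15 35 -175 0.09" --pt "15 35 -210 0.09" --pt "15 35 -224 0.09" --pt "15 35 -224 0.09" --pt "15 35 -224 0.09" --gripper 0.5

```text
clock: 2.62
position: [0.5759, 0.3553, 0.0231]
tool_rot: [3.14, -0.001, 1.66]
force: [-0.7, -0.6, -0.7]
grip_width: 0.0431
finger_force: 0.0
```

>>> move_arm --pt "0 0 0 0" --pt "0 0 0 0" --pt "0 0 0 0" --pt "0 0 0 0" --pt "0 0 0 0" --pt "0 0 0 0" --pt "0 0 20 0" --pt "0 0 60 0" --pt "0 0 60 0" --gripper 0 --newtons 50

```text
clock: 3.75
position: [0.5767, 0.356, 0.0857]
tool_rot: [3.137, -0.003, 1.661]
force: [-0.6, 1.0, -0.4]
grip_width: 0.008
finger_force: 49.1
```

>>> move_arm --pt "20 -55 20 0" --pt "40 -110 20 0" --pt "60 -165 20 -0.02" --pt "80 -220 20 -0.045" --pt "95 -275 20 -0.045" --pt "100 -321 0 -0.045" --pt "100 -321 0 -0.045" --pt "100 -321 0 -0.045" --pt "100 -321 0 -0.045" --pt "100 -321 0 -0.045"

```text
clock: 5.0
position: [0.675, 0.0352, 0.0817]
tool_rot: [3.141, -0.0, 1.617]
force: [-0.4, -0.4, -0.6]
grip_width: 0.0083
finger_force: 49.1
```

```bash
python3 - <<'E'
from m import *
shot("wrist","pics/w3.png"); s=monitor.observe(); print(s["clock"],s["position"],s["tool_rot"])
E
```

```text
5.05 [0.67505337 0.03486991 0.08160072] [ 3.14123814e+00 -1.44758199e-04  1.61689884e+00]
```

View pics/w3.png

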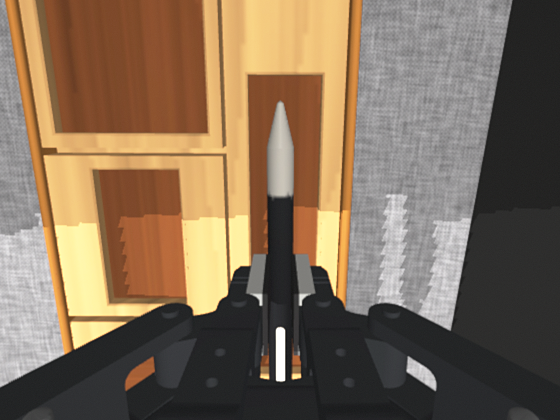

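The pen is held centred over the groove, with its tip at (281,103) inside the groove. Next: lower and release.

>>> move_arm --pt "0 0 -30 0" --pt "0 0 -43 0" --pt "0 0 -46 0" --pt "0 0 -46 0" --pt "0 0 -46 0"

```text
clock: 5.68
position: [0.6755, 0.034, 0.0361]
tool_rot: [3.14, -0.0, 1.616]
force: [-0.1, 0.2, -0.7]
grip_width: 0.0085
finger_force: 49.1
```

>>> move_arm --pt "0 0 0 0" --pt "0 0 0 0" --pt "0 0 0 0" --pt "0 0 40 0" --pt "-20 0 100 0" --pt "-60 10 160 0" --pt "-60 10 195 0" --pt "-60 10 195 0" --pt "-60 10 195 0" --pt "-60 10 195 0" --gripper 0.3

```text
clock: 6.92
position: [0.6146, 0.0438, 0.229]
tool_rot: [-3.14, 0.0, 1.616]
force: [0.6, 0.3, -0.4]
grip_width: 0.0254
finger_force: 0.0
```

```bash
python3 - <<'E'
from m import *
shot("wrist","pics/w4.png"); shot("side","pics/s4.png"); s=monitor.observe(); print(s["clock"],s["position"],s["tool_rot"])
E
```

```text
7.025 [0.61475347 0.04386032 0.22915562] [-3.13987360e+00  1.45582484e-04  1.61566757e+00]
```

View pics/w4.png

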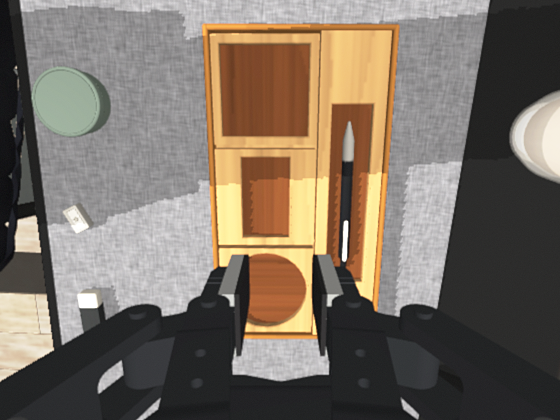

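The pen lies in the groove, with its tip at (349,122) and its end at (345,262). The tin's lid is at about (67,101). Now I work out the tin.

```bash
python3 - <<'E'
from m import *
fn="pics/w4.png"; H=cv2.cvtColor(cv2.imread(fn),cv2.COLOR_BGR2HSV)
m=box((H[...,1]>14)&(H[...,0]>40)&(H[...,0]<80),15,50,125,150); m=cv2.morphologyEx(m.astype(np.uint8),cv2.MORPH_OPEN,np.ones((3,3)))
c=max(cv2.findContours(m,0,1)[0],key=cv2.contourArea)[:,0]; p=ray(fn,c,.029)[:,:2]*1000
print('tin by far edges',p.min(0),p.max(0),p[:,0].min()+28.5,p[:,1].max()-28.5)
# circle fit r=28.5 on the far (up-left) half
from scipy.optimize import least_squares
q=p[(p@[-1,1])>np.percentile(p@[-1,1],55)]; print(least_squares(lambda c:np.hypot(*(q-c).T)-28.5,p.mean(0)).x)
e=ray(fn,[(349,122),(345,262)],.018); print('pen',e.round(4),e.mean(0).round(4))
print(ray(fn,[(206,28),(398,26)],.023).round(4), ray(fn,[(349-17,105),(374,104)],.021).round(4))
E
```

```text
tin by far edges [400.61927938  79.09700031] [466.58783736 135.75191027] 429.11927937726267 107.2519102715375
[430.12866069 107.24926348]
pen [[ 0.6716  0.1011  0.018 ]
 [ 0.6798 -0.0312  0.018 ]] [0.6757 0.0349 0.018 ]
[[0.5473 0.1706 0.023 ]
 [0.7036 0.1788 0.023 ]] [[0.6551 0.1147 0.021 ]
 [0.6912 0.1171 0.021 ]]
```

>>> move_arm --pt "-55 20 0 0" --pt "-110 40 -20 0" --pt "-160 55 -70 0" --pt "-185 63 -120 0" --pt "-185 63 -170 0" --pt "-185 63 -200 0" --pt "-185 63 -208 0" --pt "-185 63 -208 0" --pt "-185 63 -208 0" --gripper 1

```text
clock: 8.15
position: [0.4306, 0.1071, 0.0233]
tool_rot: [3.14, -0.0, 1.615]
force: [0.2, -0.1, 0.1]
grip_width: 0.0857
finger_force: 0.0
```

>>> move_arm --pt "0 0 0 0" --pt "0 0 0 0" --pt "0 0 0 0" --pt "0 0 0 0" --pt "0 0 0 0" --pt "0 0 20 0" --pt "0 0 60 0" --pt "0 0 60 0" --pt "0 0 60 0" --gripper 0 --newtons 40

```text
clock: 9.28
position: [0.43, 0.1069, 0.0823]
tool_rot: [3.141, -0.0, 1.616]
force: [0.8, 0.7, 0.6]
grip_width: 0.0542
finger_force: 42.7
```

>>> move_arm --pt "43 -42 10 0" --pt "87 -85 10 0" --pt "130 -127 10 0" --pt "174 -170 0 0" --pt "174 -170 -20 0" --pt "174 -170 -40 0" --pt "174 -170 -48 0" --pt "174 -170 -49 0" --pt "174 -170 -49 0" --pt "174 -170 -49 0"

```text
clock: 10.52
position: [0.604, -0.0626, 0.0335]
tool_rot: [3.141, -0.0, 1.616]
force: [0.2, 0.5, -1.1]
grip_width: 0.0546
finger_force: 43.5
```

```bash
python3 - <<'E'
from m import *
shot("side","pics/s5.png"); shot("wrist","pics/w5.png");s=monitor.observe(); print(s["clock"],s["position"],s["force"])
cv2.imwrite("pics/c5.png",np.hstack([cv2.resize(cv2.imread("pics/s5.png")[150:270,190:350],None,fx=2.5,fy=2.5),cv2.resize(cv2.imread("pics/w5.png"),(400,300))]))
E
```

```text
10.625 [ 0.6040341  -0.06281624  0.03345927] [ 0.48595074  0.35175702 -0.47433125]
```

View pics/c5.png

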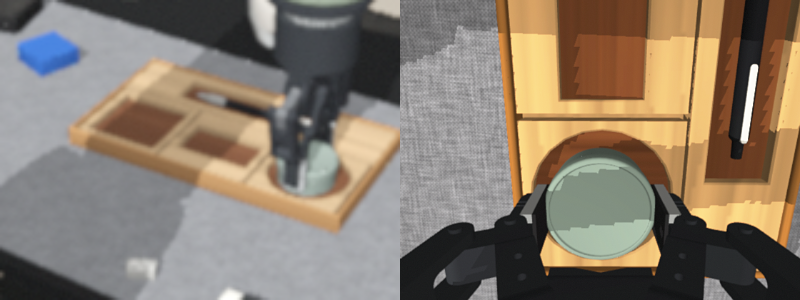

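The tin is held in the round recess with clearance all round. Release it, then go to the notes.

>>> move_arm --pt "0 0 -1 0" --pt "0 0 -1 0" --pt "0 0 -1 0" --pt "0 0 20 0" --pt "0 0 60 0" --pt "0 0 80 0" --pt "0 0 80 0" --gripper 0.82

```text
clock: 11.5
position: [0.6051, -0.0632, 0.1161]
tool_rot: [3.138, 0.0, 1.616]
force: [-0.3, 0.4, -0.6]
grip_width: 0.0699
finger_force: 0.0
```

>>> move_arm --pt "-28 52 0 0.05" --pt "-56 105 0 0.1" --pt "-84 157 0 0.15" --pt "-112 210 0 0.2" --pt "-145 265 0 0.234" --pt "-175 323 0 0.234" --pt "-175 323 -55 0.234" --pt "-175 323 -85 0.234" --pt "-175 323 -92 0.234" --pt "-175 323 -92 0.234" --pt "-175 323 -92 0.234" --gripper 1

```text
clock: 12.88
position: [0.4297, 0.2601, 0.0225]
tool_rot: [3.14, -0.001, 1.849]
force: [-0.6, -1.3, 0.3]
grip_width: 0.0854
finger_force: 0.0
```

>>> move_arm --pt "0 0 0 0" --pt "0 0 0 0" --pt "0 0 0 0" --pt "0 0 0 0" --pt "0 0 0 0" --pt "0 0 20 0" --pt "0 0 60 0" --pt "0 0 60 0" --pt "0 0 60 0" --gripper 0 --newtons 40

```text
clock: 14.0
position: [0.429, 0.2598, 0.0812]
tool_rot: [3.141, -0.0, 1.85]
force: [-0.5, 0.2, -0.4]
grip_width: 0.0489
finger_force: 42.9
```

>>> move_arm --pt "42 -34 10 -0.06" --pt "84 -68 10 -0.12" --pt "126 -102 10 -0.18" --pt "166 -135 0 -0.234" --pt "166 -135 -20 -0.234" --pt "166 -135 -40 -0.234" --pt "166 -135 -47 -0.234" --pt "166 -135 -48 -0.234" --pt "166 -135 -48 -0.234" --pt "166 -135 -48 -0.234"

```text
clock: 15.25
position: [0.5952, 0.1252, 0.0338]
tool_rot: [3.141, -0.0, 1.616]
force: [-0.6, 0.5, 0.3]
grip_width: 0.049
finger_force: 42.8
```

```bash
python3 - <<'E'
from m import *
shot("side","pics/s6.png"); shot("wrist","pics/w6.png");s=monitor.observe(); print(s["clock"],s["position"],s["force"])
cv2.imwrite("pics/c6.png",np.hstack([cv2.resize(cv2.imread("pics/s6.png")[150:270,190:350],None,fx=2.5,fy=2.5),cv2.resize(cv2.imread("pics/w6.png"),(400,300))]))
E
```

```text
15.35 [0.59512599 0.1250675  0.03368148] [-0.27978425  0.5920839   0.20924869]
```

View pics/c6.png

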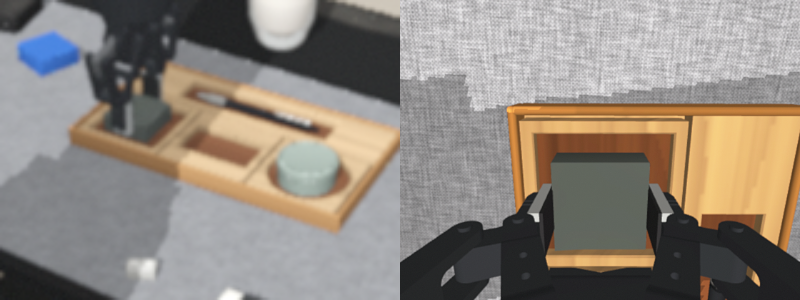

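The tin sits flat in its round recess. The notes are over the square recess with clearance. Lower 2 mm and release, then go and look at the battery.

>>> move_arm --pt "0 0 -2 0" --pt "0 0 -2 0" --pt "0 0 -2 0"

```text
clock: 15.72
position: [0.5952, 0.1251, 0.032]
tool_rot: [3.141, -0.0, 1.616]
force: [-2.6, -0.7, 13.2]
grip_width: 0.0486
finger_force: 44.3
```

>>> move_arm --pt "0 0 0 0" --pt "0 0 0 0" --pt "0 0 0 0" --pt "0 0 20 0" --pt "0 0 60 0" --pt "-15 -60 100 0" --pt "-30 -120 150 0" --pt "-45 -180 170 0" --pt "-60 -240 170 0" --pt "-75 -300 170 0" --pt "-90 -330 170 0" --pt "-90 -330 170 0" --gripper 0.75

```text
clock: 17.23
position: [0.503, -0.2097, 0.2027]
tool_rot: [3.141, 0.002, 1.609]
force: [0.0, 0.8, -0.4]
grip_width: 0.0643
finger_force: 0.0
```

>>> move_arm --pt "0 0 0 0" --pt "0 0 0 0" --gripper 0.5

```text
clock: 17.48
position: [0.5055, -0.2038, 0.2017]
tool_rot: [3.141, -0.0, 1.618]
force: [-0.5, 0.1, -1.1]
grip_width: 0.0428
finger_force: 0.0
```

```bash
python3 - <<'E'
from m import *
shot("side","pics/s7.png"); shot("wrist","pics/w7.png");s=monitor.observe(); print(s["clock"],s["position"],s["force"],s["tool_rot"])
E
```

```text
17.575 [ 0.50544291 -0.20393717  0.20146498] [0.23886426 0.38147873 0.53290997] [ 3.14141614e+00 -1.58689756e-04  1.61757197e+00]
```

View pics/w7.png

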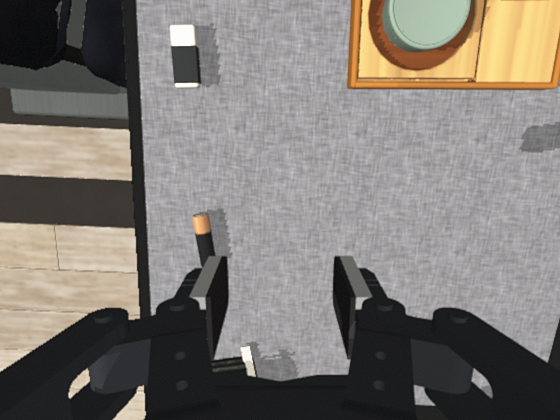

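w7: battery's copper end at (202,222), its body partly hidden by the finger; the eraser is at (185,55). Shift to see the whole battery.

>>> move_arm --pt "0 -50 0 0" --pt "0 -90 0 0" --pt "0 -90 0 0" --pt "0 -90 0 0" --pt "0 -90 0 0"

```text
clock: 18.2
position: [0.5054, -0.2938, 0.2014]
tool_rot: [3.141, -0.0, 1.618]
force: [-0.4, -0.0, 0.3]
grip_width: 0.0428
finger_force: 0.0
```

```bash
python3 - <<'E'
from m import *
fn="pics/w8.png"; a=shot("wrist",fn);s=monitor.observe(); print(s["clock"],s["position"],s["tool_rot"])
h=cv2.cvtColor(a,cv2.COLOR_BGR2HSV)
m=box((a.max(2)<70)|((h[...,1]>80)&(h[...,2]>90)&(h[...,0]<25)),165,60,260,235).astype(np.uint8); m=cv2.morphologyEx(m,2,np.ones((3,3))); m=cv2.morphologyEx(m,3,np.ones((5,5)))
print(rect(fn,m,.010))
E
```

```text
18.25 [ 0.50534808 -0.29391604  0.20138229] [ 3.14152633e+00 -2.39262668e-04  1.61741440e+00]
(array([ 438.5, -254.9]), array([14.2, 48.2]), 9.6, array([191, 109], dtype=int32), array([216, 167], dtype=int32))
```

View pics/w8.png

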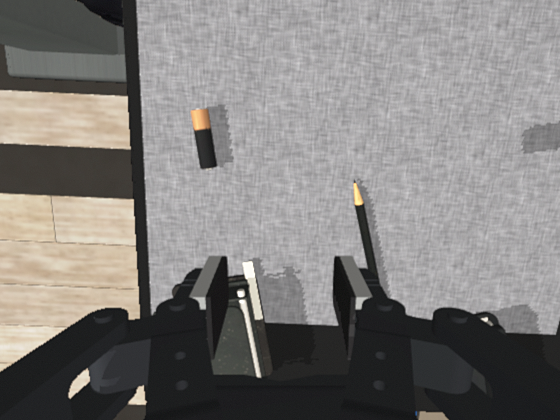

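The whole battery is visible at about (204,138), and it measures 438.5,-254.9 mm with yaw 9.6°. Grasp it.

>>> move_arm --pt "-35 20 -30 0.06" --pt "-67 39 -80 0.12" --pt "-67 39 -130 0.12" --pt "-67 39 -165 0.12" --pt "-67 39 -178 0.12" --pt "-67 39 -180 0.12" --pt "-67 39 -180 0.12" --pt "-67 39 -180 0.12"

```text
clock: 19.25
position: [0.4385, -0.2564, 0.0224]
tool_rot: [3.14, 0.001, 1.736]
force: [-0.3, -0.2, -0.1]
grip_width: 0.0421
finger_force: 0.0
```

>>> move_arm --pt "0 0 0 0" --pt "0 0 0 0" --pt "0 0 0 0" --pt "0 0 0 0" --pt "0 0 0 0" --pt "0 0 20 0" --pt "0 0 70 0" --pt "0 0 70 0" --pt "0 0 70 0" --gripper 0 --newtons 40

```text
clock: 20.38
position: [0.4379, -0.2561, 0.0913]
tool_rot: [3.141, 0.0, 1.736]
force: [-0.2, 0.3, -0.9]
grip_width: 0.013
finger_force: 39.6
```

>>> move_arm --pt "27 48 20 -0.02" --pt "54 96 20 -0.04" --pt "81 144 20 -0.06" --pt "108 192 20 -0.08" --pt "135 240 20 -0.1" --pt "162 288 10 -0.12" --pt "162 288 -20 -0.12" --pt "162 288 -45 -0.12" --pt "162 288 -55 -0.12" --pt "162 288 -55 -0.12" --pt "162 288 -55 -0.12"

```text
clock: 21.75
position: [0.6004, 0.0319, 0.037]
tool_rot: [3.141, -0.0, 1.616]
force: [-0.6, 0.1, 1.3]
grip_width: 0.0132
finger_force: 39.6
```

```bash
python3 - <<'E'
from m import *
shot("side","pics/s9.png"); shot("wrist","pics/w9.png");s=monitor.observe(); print(s["clock"],s["position"],s["force"])
cv2.imwrite("pics/c9.png",np.hstack([cv2.resize(cv2.imread("pics/s9.png")[150:270,190:350],None,fx=2.5,fy=2.5),cv2.resize(cv2.imread("pics/w9.png"),(400,300))]))
E
```

```text
21.85 [0.60046652 0.0319113  0.03714997] [-0.03740418 -0.02967362  0.54298835]
```

View pics/c9.png

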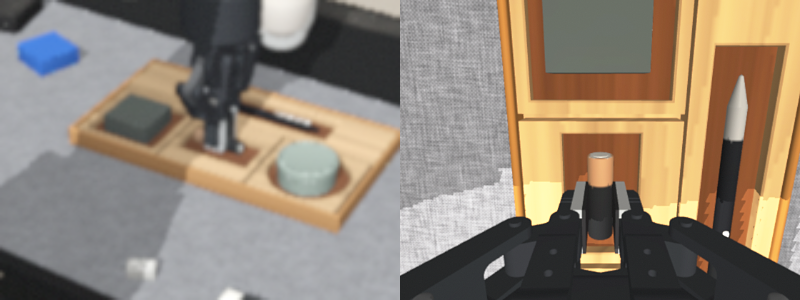

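The battery is centred over the small recess. Release it with a small opening, retreat and check.

>>> move_arm --pt "0 0 -1 0" --pt "0 0 -1 0" --pt "0 0 -1 0" --pt "0 0 30 0" --pt "0 -10 90 0" --pt "0 -20 150 0" --pt "0 -40 210 0" --pt "0 -60 250 0" --pt "0 -60 250 0" --pt "0 -60 250 0" --pt "0 -60 250 0" --gripper 0.3

```text
clock: 23.22
position: [0.5995, -0.0274, 0.2851]
tool_rot: [-3.14, -0.0, 1.617]
force: [0.5, 0.1, 0.4]
grip_width: 0.0253
finger_force: 0.0
```

```bash
python3 - <<'E'
from m import *
fn="pics/w10.png"; a=shot("wrist",fn); shot("side","pics/s10.png"); s=monitor.observe(); print(s["clock"],s["position"],s["force"])
cv2.imwrite("pics/c10.png",np.hstack([cv2.resize(cv2.imread("pics/s10.png")[150:270,190:350],None,fx=2.5,fy=2.5),cv2.resize(a[:,100:480],None,fx=300/420,fy=300/420)]))
E
```

```text
23.325 [ 0.59973865 -0.02751701  0.2853332 ] [0.5066807  0.47828949 0.10129187]
```

View pics/c10.png

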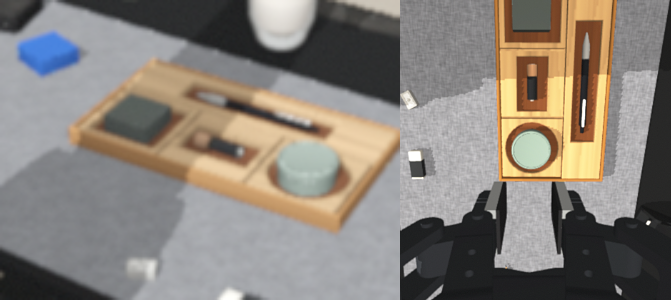

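Everything lies flat in its place: tin, battery and pen centred, notes inside the square recess, and the eraser and pencil untouched.

```bash
python3 -c "
from h import *
print(bot.job_done())"
```

```text
the job is handed in; nothing more can be done
None
```

The pen, tin, notes and battery are each in their own recess, the pencil and eraser were left where they lay, and I handed the job in at about 23 s; the hand-in gave no verdict, so I judge this from the last camera pictures.

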